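# Get the yellow jar out from behind the vases and pack it

## Robot

A 7-joint arm with a two-finger parallel gripper is mounted at the origin on the work surface. World frame = base frame: x ahead of the robot, y to its left, z up, the work surface at z = 0. Lengths are in mm, angles in rad, forces in N, time in s.
With the tool pointing down it reaches from about 400 to 850 mm from the base axis. Payload 10.4 kg.
Tool frame: the origin (TCP) lies on the centre line of the jaws, within the pads' length; the fingertips stand 25 mm ahead of it and the grasp point (between the pads) lies 6 mm ahead of it; z points along the fingers, y is the direction in which the jaws open and shut (so a half turn about z gives the same grasp; the last joint's range is limited). The gripper opens to 87 mm and grips with 3 to 60 N. Pads are 19 mm wide; open, the fingers measure 117 mm over their backs; the gripper's body (75 mm by 190 mm) begins 51 mm behind the grasp point.
Start: joints at [1.226, 0.332, -0.065, 1.46, 0.022, 1.35, -0.088], TCP at [197.693, -592.931, 247.576] pointing down, gripper open.
Joint ranges: [-2.6, 2.6], [-0.5, 2.12], [-1.47, 1.34], [0.16, 2.42], [-1.27, 4.41], [0.06, 2.06], [-2.6, 2.6]. Speed limits (rad/s): [2.22, 2.22, 2.79, 2.79, 3.14, 3.14, 3.14].

## Interface

Orientations are given as a rotation vector (axis times angle).
In Python, from plant import move_ptp, move_linear, move_j, grip, wait, solve_ik, observe, get_image, MotionError, job_done, boxes_of gives the robot as it stands. The module is installed in compiled form; this text tells all that it offers. Calls block until the motion is done:
- move_ptp(position, orientation): joint-space move of the TCP to a pose.
- move_linear(position, rot=None, v=150): straight line of the TCP; rot=None keeps the orientation; v is the mean speed in mm/s.
- move_j(angles): joint-space move.
- grip(opening, grasp_force=None): finger opening in mm; grasp_force is the grip in N (None keeps the last); returns when the fingers have stopped.
- wait(seconds).
- solve_ik(position, orientation): joint angles nearest the present ones, or None.
- observe(): the state.
- get_image(name): name is "side" or "top"; returns a dict with "image" (400x640x3 uint8, red, green, blue), "z_map" (400x640 float32, mm along the optical axis (not along the pixel's ray), 0 where there is no reading), "mtx" (3x3 intrinsics, pixels), "R" (3x3) and "t" (3): a world point X has camera coordinates R X + t. Camera axes: x right, y down, z forward; pixel columns grow to the right and rows downward; lengths in mm; the calibration is good to about 2 mm. A picture is of the moment at which its call begins.
A pose or a line that the arm cannot do raises MotionError and nothing moves.
- job_done(): hands the job in, once; it reports no verdict.
Trained networks look in the newest picture that a camera, given by its name, has taken for a name from the list of things; names that differ only in an ending like _2 or _b are one class to them, and where a whole thing is asked for, a point or a joint stands for the part that bears it (a point fixed in the world has none). Each returns a list of dicts, best first, with "conf" (0 to 1); they miss things now and then, are a little off and sometimes report something else, mostly with a low value. They report only what shows in the picture. A call takes as long as a camera call. They do not tell look-alikes from the thing itself.
- boxes_of(camera, thing): "bbox" ([centre column, centre row, width, height] in pixels, round what is visible of it).
The state is a dict: "t": time; "q": joint angles; "qd": joint speeds; "joint_efforts": joint torques, N m; "ee_pos": TCP position; "tool_rot": TCP orientation; "force": force on the tool from outside, world axes, zero at the start; "wrist_torque": the same for the moment, N m; "gripper_width": finger opening in mm.
Only numpy, scipy, OpenCV 4.12 (cv2) and the standard library are available. Lean on these libraries where they do the work, as an engineer would, in place of code of your own. Each camera call takes 0.05 s, during which the arm holds its last target.

## Task

On the pottery packing bench, move the blue, green and rust-red vases off the stock board and stand all three on the grey side mat, then take out the yellow jar behind them and stand it centred on the white pad in the carton. Only then put each vase back upright in the middle of the tile of its own colour. Do not tip over the vases, the jar or the cream cup behind it, and leave that cup where it stands.

Things in the scene. Friction and masses are not known exactly. Their poses are not given: they have to be found in the camera images.
- vase_blue: blue vase with a white band, round, solid with a dark disc as its mouth, 150 mm tall, about 0.3 kg; foot 44 mm in diameter, belly 60 mm, straight neck 32 mm in diameter from 104 mm up to the top, which is where to grip it. Origin: centre of the underside, z up. Starts standing on the tile of its own colour.
- vase_green: green vase with a pale green band, round, solid with a dark disc as its mouth, 130 mm tall, about 0.3 kg; foot 48 mm in diameter, belly 60 mm, straight neck 32 mm in diameter from 84 mm up to the top, which is where to grip it. Origin: centre of the underside, z up. Starts standing on the tile of its own colour.
- vase_rust: rust-red vase with two cream bands, round, solid with a dark disc as its mouth, 140 mm tall, about 0.3 kg; foot 46 mm in diameter, belly 54 mm, straight neck 32 mm in diameter from 94 mm up to the top, which is where to grip it. Origin: centre of the underside, z up. Starts standing on the tile of its own colour.
- jar: low yellow lidded jar, 69 mm tall, about 0.22 kg: straight round side 50 mm in diameter up to 52 mm (grip across it), 46 mm lid, brown ball knob. Origin: centre of underside, z up. Stands at the centre of the wooden stock board (18 mm thick), hemmed in by the vases, 70 mm centre to centre, one nearer the robot, two beside it. The cream cup stays behind it: close the fingers along the tiles' y.
- tile_blue: fixed square blue tile, 68 mm x 68 mm and 3 mm thick, on the stock board: the home of the blue vase. Origin: centre of its underside, 18 mm above the bench, so its top is 3 mm above its origin; its sides lie along its x and y, which are the board's (x points from the jar to the cream cup).
- tile_green: fixed square green tile, 68 mm x 68 mm and 3 mm thick, on the stock board: the home of the green vase. Origin: centre of its underside, 18 mm above the bench, so its top is 3 mm above its origin; its sides lie along its x and y, which are the board's (x points from the jar to the cream cup).
- tile_rust: fixed square rust-red tile, 68 mm x 68 mm and 3 mm thick, on the stock board: the home of the rust-red vase. Origin: centre of its underside, 18 mm above the bench, so its top is 3 mm above its origin; its sides lie along its x and y, which are the board's (x points from the jar to the cream cup).
- side_mat: fixed plain dark grey mat flat on the bench, to the left or right of the board, 260 mm along its x, 160 mm along its y, 4 mm thick: the side area. Origin: centre of its underside (bench height).
- carton: fixed low open cardboard carton on the bench, on the other side of the board from the mat, 160 mm x 160 mm outside, walls 4 mm thick and 35 mm high, with a round white pad 80 mm in diameter in its middle whose top is 7 mm above the bench. Origin: centre of its underside (bench height).
- cup_cream: cream cup with a dark mouth, 48 mm in diameter, 55 mm tall, standing loose on the board behind the jar, 85 mm from it centre to centre, between a grey and a brown pot (100 mm to either side of it, 52 mm and 50 mm in diameter, 50 mm and 58 mm tall). It is not part of the job. Origin: centre of the underside.
Things that resemble listed ones, but are neither listed nor needed, are in the scene too. Of the things that look like the vase_blue, the smallest one is meant. Leave any turquoise look-alike of the carton alone.

How it is judged:
By the outcome, as a careful person would: the job done as asked, in the order asked, and still so for the second after the job is handed in, with the robot touching nothing.
It also fails if it takes over 147 s, if anything falls off the work surface, if the arm or the gripper's body presses on something with over 40 N, if the wrist force passes 120 N, or if a joint passes its speed limit or range.

## Working session

There is one attempt and no reset: what is moved stays moved. The work goes in short steps, each a Python script; the robot and the scene stay as the last script left them, time stands still between calls to the robot, and variables do not carry over. Pictures are saved under pics/ and viewed, and the job is handed in when it is done.

```bash
mkdir -p pics
python3 - <<'E'
from plant import *
import cv2, numpy as np
for n in ("side","top"):
    d=get_image(n); cv2.imwrite(f"pics/{n}0.png",d["image"][:,:,::-1])
    print(n,d["mtx"].round(1).tolist(),d["R"].round(3).tolist(),d["t"].round(1).tolist())
s=observe();print(s)
E
```

```text
side [[476.5, 0.0, 313.5], [0.0, 476.5, 200.4], [0.0, 0.0, 1.0]] [[-0.915, -0.403, 0.017], [-0.205, 0.427, -0.881], [0.348, -0.809, -0.473]] [433.9, 187.1, 1172.4]
top [[380.8, 0.0, 321.6], [0.0, 380.8, 201.6], [0.0, 0.0, 1.0]] [[0.067, -0.998, 0.002], [-0.976, -0.065, -0.208], [0.208, 0.012, -0.978]] [-72.8, 487.0, 859.2]
{'t': 0.1, 'q': array([ 1.22636922,  0.3327868 , -0.0646893 ,  1.4608374 ,  0.0215774 ,
        1.34988462, -0.08850162]), 'qd': array([ 1.02705896e-03, -1.91945112e-03,  6.39009309e-04,  2.87346721e-04,
       -7.54113193e-05, -1.00720273e-03,  1.05437946e-03]), 'joint_efforts': array([ 4.47400098e-04, -6.24548006e+01,  2.43341178e-02, -3.90720391e+01,
       -6.13714010e-02,  3.66266607e-02,  5.23460784e-06]), 'ee_pos': array([ 197.59178734, -592.62536487,  246.85661244]), 'tool_rot': array([-3.09982245e+00, -5.03157042e-01,  3.62857877e-04]), 'force': array([ 0.09584519,  0.87506337, -0.16644852]), 'wrist_torque': array([-0.01689565,  0.02187738,  0.03900929]), 'gripper_width': 87.40635719234662}
```

View pics/side0.png

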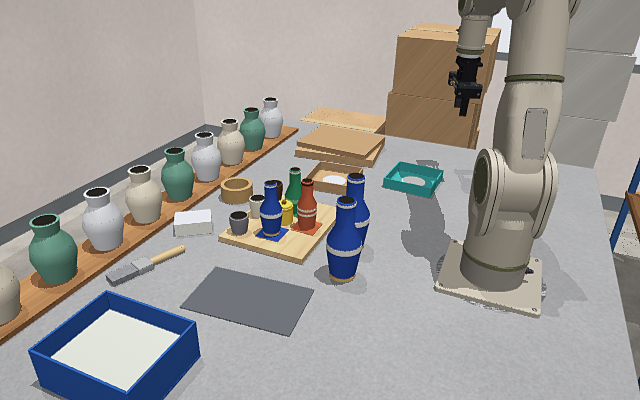

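View pics/top0.png

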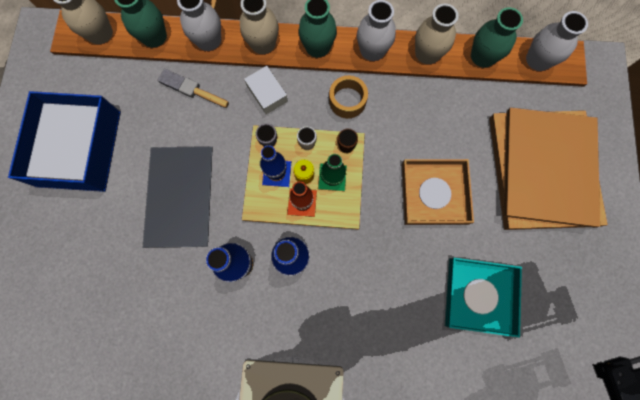

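The blue vase could be taken for any of three things in the top view: (272,163) on the board, (230,262) or (290,255). The last two stand free and are bigger, so I choose the one on the board. For the carton there is cardboard at (436,193) and turquoise at (483,297); I choose the cardboard one. Next I'll check close crops and measure.

```bash
cat > H.py <<'E'
from plant import *
import cv2, numpy as np
def cloud(n):
    d=get_image(n); z=d["z_map"].astype(float); v,u=np.mgrid[0:400,0:640]
    K=d["mtx"]; p=np.stack([(u-K[0,2])/K[0,0]*z,(v-K[1,2])/K[1,1]*z,z],-1)
    X=(p-d["t"])@d["R"]   # R^T(p-t)
    X[z==0]=np.nan
    hsv=cv2.cvtColor(d["image"],cv2.COLOR_RGB2HSV)
    return d,X,hsv
def circ(P,r=None):
    from scipy.optimize import least_squares
    x0=np.r_[P.mean(0)]
    if r: f=lambda c:np.hypot(*(P-c).T)-r
    return least_squares(f,x0,loss="soft_l1",f_scale=1.).x
E
python3 - <<'E'
from H import *
d,X,h=cloud("top")
im=d["image"]
c=cv2.resize(im[110:240,225:375],None,fx=5,fy=4.6,interpolation=cv2.INTER_CUBIC);cv2.imwrite("pics/crop0.png",c[:,:,::-1])
# rectified top view heights: probe pixels
for nm,(u,v) in dict(blue=(272,155),green=(335,160),rust=(300,188),jar=(304,170),cup=(306,135),d1=(219,260),d2=(286,252),mat=(180,195),pad=(436,193),tile_b=(284,183),boardc=(255,210),bench=(230,290),cartonrim=(406,190)).items(): print(nm,X[v,u].round(1),h[v,u])
def rect(mask,name):
    P=X[mask][:,:2]; r=cv2.minAreaRect(P.astype(np.float32)); print(name,mask.sum(),np.round(r[0],1),np.round(r[1],1),round(r[2],2),X[mask][:,2].mean().round(1))
v,u=np.mgrid[0:400,0:640]
z=X[...,2]
H,S,V=[h[...,i].astype(int) for i in range(3)]
reg=(u>130)&(u<225)&(v>135)&(v<260); rect(reg&(V<90)&(S<60)&(z<8),"mat")
reg=(u>240)&(u<372)&(v>120)&(v<235)
rect(reg&(abs(z-19)<5)&((S>60)),"board")
reg=(u>395)&(u<480)&(v>150)&(v<230)
rect(reg&(z>28)&(z<42),"carton"); rect(reg&(S<50)&(V>150)&(z>3)&(z<12),"pad")
E
```

```text
blue [559.2  70.2 171.3] [115 156  54]
green [563.5 -64.3 151.8] [20 67 23]
rust [493.9   6.  160.2] [15 59 26]
jar [557.4   5.8  81.4] [ 25 255 114]
cup [647.4   8.1  75.4] [10 73 21]
d1 [330.6 145.  210.1] [17 62 29]
d2 [354.3  19.2 209.2] [13 48 37]
mat [493.7 318.    5.3] [113  26  78]
pad [ 541.3 -325.8    8.5] [120  11 193]
tile_b [538.   56.9  22.5] [113 219 162]
boardc [465.3 122.5  20.2] [ 23 123 186]
bench [ 2.697e+02  1.662e+02 -2.000e-01] [  0   4 116]
cartonrim [ 537.5 -244.8   33.7] [ 15 153 162]
mat 6106 [493.1 322.7] [259.7 159.9] 4.57 4.5
board 7525 [563.3   8.9] [290.4 250.4] 89.45 19.1
carton 633 [ 542.6 -323.1] [160.3 162.4] 3.97 34.9
pad 759 [ 547.5 -350.2] [151.2 134.8] 4.23 8.1
```

View pics/crop0.png

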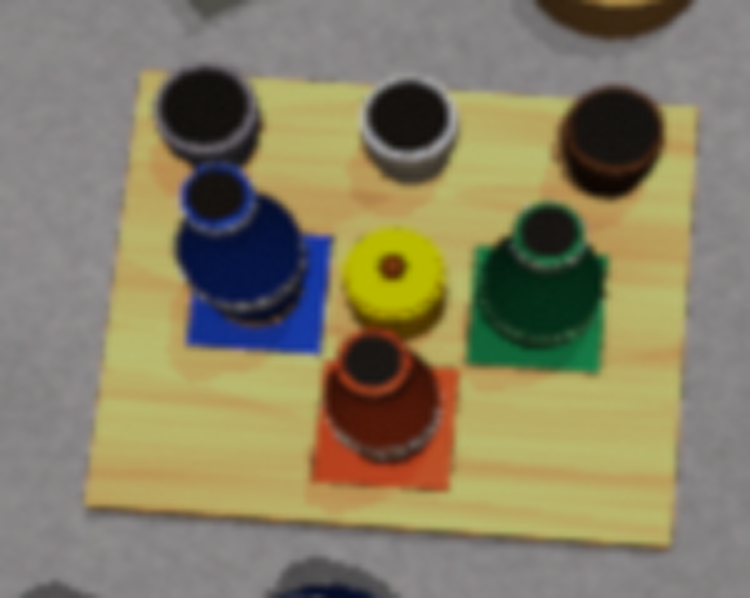

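```bash
cat >> H.py <<'E'
tops=dict(blue=171,green=151,rust=161)
hue=dict(blue=(108,125),green=(60,90),rust=(2,14))
def objs(n,cx=(440,700),cy=(-140,160)):
    d,X,h=cloud(n); z=X[...,2]
    reg=(X[...,0]>cx[0])&(X[...,0]<cx[1])&(X[...,1]>cy[0])&(X[...,1]<cy[1])
    return d,X,h,z,reg
def tile_rect(X,h,z,reg,c):
    H,S,V=[h[...,i].astype(int) for i in range(3)]
    m=reg&(abs(z-21.5)<5)&(H>=hue[c][0])&(H<=hue[c][1])&(S>150)
    m=cv2.morphologyEx(m.astype(np.uint8),cv2.MORPH_OPEN,np.ones((2,2)))>0
    P=X[m][:,:2].astype(np.float32)
    return m.sum(),cv2.minAreaRect(P)
E
python3 - <<'E'
from H import *
for n in ("top","side"):
    d,X,h,z,reg=objs(n)
    ok=reg&(z>140); k,l,st,ce=cv2.connectedComponentsWithStats(ok.astype(np.uint8))
    for i in range(1,k):
        P=X[l==i]
        if len(P)<15: continue
        zt=np.nanpercentile(P[:,2],95); T=P[P[:,2]>zt-5]
        (c,r)=cv2.minEnclosingCircle(T[:,:2].astype(np.float32))
        print(n,"neck",len(T),zt.round(1),np.round(c,1),round(r,1),T[:,:2].mean(0).round(1))
    H,S,V=[h[...,i].astype(int) for i in range(3)]
    m=reg&(S>200)&(H>22)&(H<32)&(z>50)&(z<100)&(z>64)
    P=X[m]; print(n,"jar lid",m.sum(),np.round(cv2.minEnclosingCircle(P[:,:2].astype(np.float32)),1) if 0 else cv2.minEnclosingCircle(P[:,:2].astype(np.float32)),P.mean(0).round(1),P[:,2].max().round(1))
    for c in tops: print(n,c,tile_rect(X,h,z,reg,c))
    m=reg&(z>68)&(z<80)&(X[...,0]>610); k,l,st,ce=cv2.connectedComponentsWithStats(m.astype(np.uint8))
    for i in range(1,k):
        if st[i,4]>20: print("cups",st[i,4],cv2.minEnclosingCircle(X[l==i][:,:2].astype(np.float32)),X[l==i][:,2].max())
    # board
    m=(abs(z-18)<4)&(X[...,0]>380)&(X[...,0]<740)&(X[...,1]>-170)&(X[...,1]<190)&(S>50)
    m=cv2.morphologyEx(m.astype(np.uint8),cv2.MORPH_OPEN,np.ones((3,3)))>0
    print("board",cv2.minAreaRect(X[m][:,:2].astype(np.float32)))
E
```

```text
top neck 171 173.8 [565.   78.8] 16.4 [564.1  79.3]
top neck 160 154.2 [563.3 -63. ] 16.3 [562.5 -62.7]
top neck 169 164.2 [493.1   7.6] 16.0 [493.1   7.9]
top jar lid 311 ((561.5979614257812, 7.969681262969971), 24.1508731842041) [559.9   7.5  75.8] 88.0
top blue (np.int64(235), ((551.2074584960938, 108.95758819580078), (54.41595458984375, 5.960464477539063e-08), 6.894991397857666))
top green (np.int64(163), ((541.0880737304688, -64.00210571289062), (62.81727981567383, 28.063472747802734), 86.85784912109375))
top rust (np.int64(286), ((490.5859069824219, 6.797891616821289), (67.359375, 68.09464263916016), 89.1136474609375))
cups 249 ((648.8850708007812, 107.53746795654297), 25.434648513793945) 72.96919894254441
cups 290 ((648.0242919921875, 8.338518142700195), 24.34176254272461) 78.64037280183433
cups 318 ((647.2845458984375, -92.30510711669922), 25.29912567138672) 79.94555027141932
board ((563.5072631835938, 8.956985473632812), (290.4198913574219, 250.72071838378906), 89.3825454711914)
side neck 52 153.3 [563.5 -61. ] 16.9 [561.9 -58.9]
side neck 60 163.3 [493.8   8.8] 16.7 [492.3  10.7]
side neck 66 173.1 [561.3  80.5] 19.3 [562.5  83. ]<stdin>:13: RuntimeWarning: Mean of empty slice.
  ret = um.true_divide(
Traceback (most recent call last):
ValueError: zero-size array to reduction operation maximum which has no identity
```

The crop confirms it: the blue vase stands on the blue tile and is the smallest of the three. Green is on the right, rust in front and the jar in the middle. Next is a reach check, then the first pick.

```bash
cat >> H.py <<'E'
from scipy.spatial.transform import Rotation as Ro
TH=np.deg2rad(-0.5)
def ori(th=TH,flip=False):
    R=Ro.from_euler("z",th)*Ro.from_matrix(np.diag([1,-1,-1.]) if not flip else np.diag([-1,1,-1.]))
    return R.as_rotvec()
hgt=dict(blue=150,green=130,rust=140,jar=69)
def gz(name): # TCP height above underside
    return (38 if name=="jar" else hgt[name]-19)+6
E
python3 - <<'E'
from H import *
pts=[(564,79,320),(564,79,159),(563,-63,350),(563,-63,139),(492.5,8.5,150),(492.5,8.5,330),(575,330,141),(575,330,330),(405,323,120),(405,323,330),(562.5,8.5,62),(542,-323,51),(542,-323,300)]
for f in (0,1):
    print(f)
    for p in pts:
        q=solve_ik(np.array(p,float),ori(flip=f)); print(p,None if q is None else np.round(q,2))
E
```

```text
0
(564, 79, 320) [ 0.58  0.32 -1.    1.46  0.27  1.51 -1.99]
(564, 79, 159) [ 0.53  0.43 -0.92  1.68  0.36  1.21 -2.06]
(563, -63, 350) [ 0.58  0.23 -0.66  1.42  0.14  1.54 -1.65]
(563, -63, 139) [ 0.53  0.35 -0.6   1.72  0.22  1.13 -1.71]
(492.5, 8.5, 150) [ 0.64  0.21 -0.82  1.89  0.17  1.11 -1.82]
(492.5, 8.5, 330) [ 0.71  0.06 -0.85  1.63  0.05  1.47 -1.72]
(575, 330, 141) [ 0.02  0.66 -0.9   1.44  0.52  1.29 -2.5 ]
(575, 330, 330) [-0.02  0.54 -0.91  1.17  0.42  1.62 -2.41]
(405, 323, 120) [-0.88  0.21  0.14  1.9  -0.03  1.03 -2.31]
(405, 323, 330) [-0.89  0.06  0.13  1.61 -0.01  1.47 -2.33]
(562.5, 8.5, 62) [ 0.5   0.48 -0.73  1.79  0.37  1.01 -1.95]
(542, -323, 51) [ 0.67  0.53 -0.26  1.63  0.16  1.   -1.22]
(542, -323, 300) [ 0.68  0.34 -0.28  1.35  0.09  1.46 -1.18]
1
(564, 79, 320) [ 0.59  0.33 -1.02  1.46  0.28  1.51  1.14]
(564, 79, 159) [ 0.61  0.48 -1.04  1.68  0.44  1.24  1.03]
(563, -63, 350) [ 0.7   0.26 -0.81  1.41  0.19  1.55  1.46]
(563, -63, 139) [ 0.69  0.4  -0.8   1.72  0.32  1.15  1.36]
(492.5, 8.5, 150) [ 0.75  0.24 -0.95  1.89  0.22  1.12  1.28]
(492.5, 8.5, 330) [ 0.75  0.06 -0.89  1.63  0.05  1.47  1.42]
(575, 330, 141) [ 0.18  0.83 -1.22  1.43  0.77  1.41  0.51]
(575, 330, 330) [ 0.06  0.6  -1.07  1.17  0.52  1.65  0.67]
(405, 323, 120) [ 0.28  0.54 -1.27  1.85  0.55  1.18  0.38]
(405, 323, 330) [ 0.2   0.18 -1.07  1.56  0.16  1.49  0.69]
(562.5, 8.5, 62) [ 0.65  0.55 -0.92  1.78  0.5   1.06  1.1 ]
(542, -323, 51) [ 0.92  0.6  -0.6   1.61  0.37  1.05  1.77]
(542, -323, 300) [ 0.92  0.39 -0.62  1.33  0.22  1.49  1.88]
```

```bash
cat >> H.py <<'E'
FL=True
O=ori(flip=FL)
def fmax(s): return np.round(s["force"],1)
def pick(name,xy,base,lift,fg=25):
    z=base+gz(name)
    move_ptp(np.array([*xy,z+70.]),O)
    move_linear(np.array([*xy,z]),v=120)
    grip(25 if name!="jar" else 42,fg)
    s=observe(); print(name,"gripped",s["ee_pos"].round(1),round(s["gripper_width"],1),fmax(s),"t",round(s["t"],1))
    move_linear(np.array([*xy,z+lift]),v=150)
    s=observe(); print(" lifted",round(s["gripper_width"],1),fmax(s),s["ee_pos"].round(1))
def place(name,xy,base,zhigh,up=90,gap=0.5,v=250):
    z=base+gz(name)
    s=observe(); p=s["ee_pos"].copy()
    move_linear(np.array([*xy,z+zhigh]),v=v)
    move_linear(np.array([*xy,z+12.]),v=150)
    move_linear(np.array([*xy,z+gap]),v=25)
    s=observe(); print(name,"down",s["ee_pos"].round(1),fmax(s))
    grip(86); wait(.1)
    move_linear(np.array([*xy,z+up]),v=150)
    print(" released t",round(observe()["t"],1))
E
python3 - <<'E'
from H import *
move_j([-0.14,0.2,0,1.46,0,1.48,1.43])
s=observe();print(s["ee_pos"],s["t"])
for p in [(564,79,320),(564,79,159),(575,330,141),(405,323,120),(562.5,8.5,62),(542,-323,51)]: print(p,solve_ik(np.array(p,float),O))
pick("blue",(564,79.3),21,110)
E
```

```text
[578.46732483  34.31885794 327.24603634] 2.8667
(564, 79, 320) [-0.19232619  0.18156595 -0.03147295  1.49648381  0.00571495  1.46363258
  1.33817628]
(564, 79, 159) [-0.18718741  0.27691074 -0.03777799  1.72255655  0.01135184  1.14233735
  1.33382564]
(575, 330, 141) [-0.46819018  0.49121195 -0.1654968   1.47156609  0.0839461   1.18574432
  0.91606033]
(405, 323, 120) [-0.51499728  0.22776886 -0.27421942  1.88040763  0.0708483   1.04274442
  0.74385663]
(562.5, 8.5, 62) [-0.10071664  0.37313481  0.00516545  1.82364451 -0.00232356  0.94481915
  1.46752441]
(542, -323, 51) [ 0.28764688  0.52219877  0.22916007  1.65226472 -0.13659579  0.98283117
  2.12529085]
blue gripped [564.   79.2 158. ] 31.1 [ 0.6 -0.5  0.3] t 5.1
 lifted 31.4 [-0.5 -0.3 -3.9] [563.5  79.2 266.7]
```

Run:
```python
from H import *
place("blue",(575,328),4,110,gap=1.3)
pick("rust",(492.7,8.5),21,110)
place("rust",(490,322),4,110,gap=1.3)
d=get_image("top");cv2.imwrite("pics/t1.png",d["image"][:,:,::-1])
```

```text
blue down [574.9 328.  142.2] [ 0.2  0.8 -3.7]
 released t 10.4
rust gripped [492.7   8.4 148. ] 31.4 [-0.   0.5 -0.8] t 13.4
 lifted 31.1 [ 0.  -0.6 -1.7] [492.2   8.5 256.9]
rust down [490.  322.  132.3] [-0.1 -0.3 -2.6]
 released t 19.0
```

View pics/t1.png

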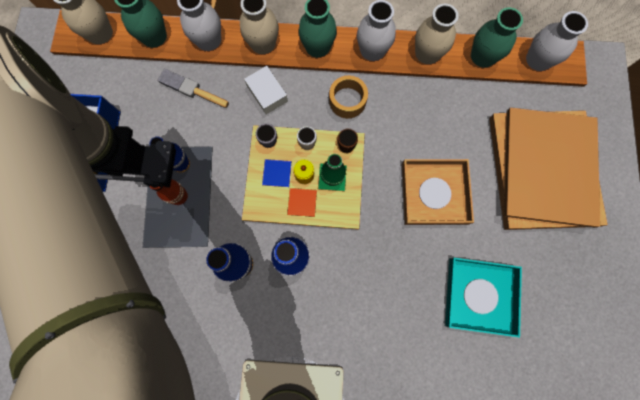

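The blue vase at (180,157) and the rust one at (175,192) stand on the mat, and their tiles are clear. Next is green, then measuring the tiles, jar and pad.

Run:
```python
from H import *
pick("green",(563.2,-62.5),21,120)
place("green",(405,317),4,140,gap=.8)
for n in ("top","side"):
    d,X,h,z,reg=objs(n)
    cv2.imwrite(f"pics/{n}2.png",d["image"][:,:,::-1])
    for c in tops:
        m,r=tile_rect(X,h,z,reg,c); print(n,c,m,np.round(r[0],1),np.round(r[1],1),round(r[2],1))
    H,S,V=[h[...,i].astype(int) for i in range(3)]
    m=(X[...,0]>520)&(X[...,0]<605)&(abs(X[...,1]-8)<40)&(z>63)&(z<76)&(H>18)&(H<36)
    P=X[m][:,:2].astype(np.float32); print(" jar lid",m.sum(),cv2.minEnclosingCircle(P),P.mean(0))
    m=(X[...,0]>600)&(X[...,0]<690)&(abs(X[...,1]-8)<45)&(z>66)&(z<80)
    P=X[m][:,:2].astype(np.float32); print(" cup",m.sum(),cv2.minEnclosingCircle(P))
    m=(abs(X[...,0]-542)<65)&(abs(X[...,1]+323)<65)&(z>-2)&(z<14)&(S<40)&(V>150)
    P=X[m][:,:2].astype(np.float32); print(" pad",m.sum(),cv2.minEnclosingCircle(P),P.mean(0))
    m=(abs(X[...,0]-542)<95)&(abs(X[...,1]+323)<95)&(z>30)&(z<42)
    print(" carton",cv2.minAreaRect(X[m][:,:2].astype(np.float32)))
    m=(abs(X[...,0]-563)<160)&(abs(X[...,1]-9)<170)&(abs(z-18)<4)&(S>50)
    m=cv2.morphologyEx(m.astype(np.uint8),cv2.MORPH_OPEN,np.ones((3,3)))>0
    print(" board",cv2.minAreaRect(X[m][:,:2].astype(np.float32)))
```

```text
green gripped [563.2 -62.6 138. ] 31.4 [ 0.6  0.  -0. ] t 22.2
 lifted 31.3 [ 0.3  0.6 -3.7] [562.6 -62.4 256.8]
green down [405.  317.  121.7] [ 0.7  0.4 -3.8]
 released t 28.5
top blue 617 [561.6  75.7] [63.7 64.2] 89.7
top green 606 [559.6 -63.9] [61.2 64.8] 86.1
top rust 730 [492.2   6.3] [66.  66.1] 85.9
 jar lid 156 ((562.99560546875, 8.445679664611816), 25.163484573364258) [558.15906    8.094384]
 cup 295 ((647.4891357421875, 7.9824419021606445), 24.10854148864746)
 pad 756 ((541.9190063476562, -323.19732666015625), 40.08845138549805) [ 541.78204 -322.91394]
 carton ((542.69091796875, -322.8773193359375), (160.78363037109375, 161.72373962402344), 4.0666913986206055)
 board ((563.6057739257812, 8.95294189453125), (290.80157470703125, 250.8189239501953), 89.37548828125)
side blue 104 [508.1 222.7] [ 76.4 347. ] 19.6
side green 53 [531.2 -65.2] [21.8 60.4] 20.3
side rust 256 [487.6  13.3] [63.5 68.5] 0.3
 jar lid 22 ((563.968017578125, 16.790390014648438), 20.917736053466797) [550.0264    22.869047]
 cup 42 ((647.2173461914062, 9.174843788146973), 23.061603546142578)
 pad 158 ((540.1721801757812, -327.5968322753906), 47.39598083496094) [ 542.5803  -330.23505]
 carton ((543.0443725585938, -323.7485046386719), (161.36277770996094, 172.91845703125), 2.74192476272583)
 board ((561.047607421875, 10.027053833007812), (292.8872375488281, 250.01866149902344), 89.3258285522461)
```

View pics/side2.png

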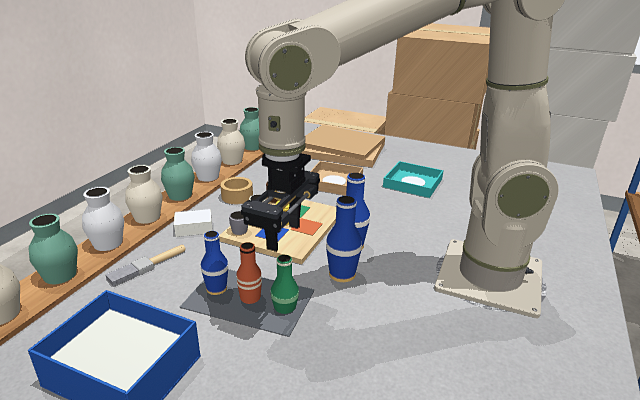

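All three vases stand upright on the mat in the side view: blue (215,265), rust (248,275), green (285,288). Now the jar.

Run:
```python
from H import *
move_linear(np.array([562.7,8.8,210.]),v=300)
pick("jar",(562.7,8.8),18,90)
place("jar",(542.2,-323.2),7,80,gap=.8,up=150)
move_linear(np.array([480.,-200,300.]),v=300)
for n in ("top","side"):
    d,X,h,z,reg=objs(n); cv2.imwrite(f"pics/{n}3.png",d["image"][:,:,::-1])
np.save("X.npy",X)
```

```text
jar gripped [562.7   8.7  62.1] 49.1 [ 0.1 -1.   1.7] t 31.8
 lifted 49.4 [ 0.6  0.4 -3.3] [562.    8.8 150.9]
jar down [ 542.2 -323.2   51.8] [ 0.1  0.5 -2.5]
 released t 37.3
```

View pics/top3.png

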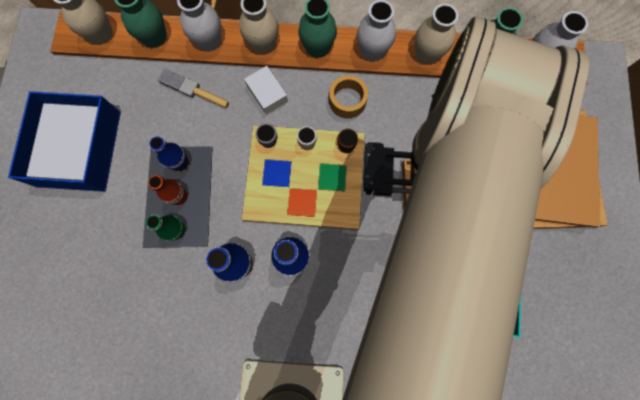

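View pics/side3.png

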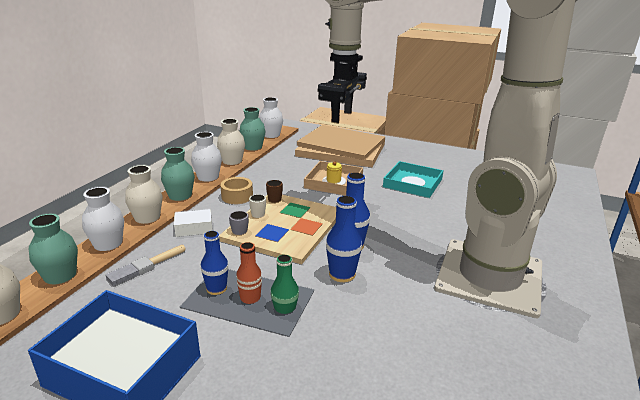

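The jar stands upright in the carton and the vases are on the mat. Next I'll fit the tiles precisely in both cameras, move over the mat, then check the jar.

```bash
cat >> H.py <<'E'
def plane(d,uv,z):
    K=d["mtx"]; uv=np.asarray(uv,float); r=np.c_[(uv-[K[0,2],K[1,2]])/[K[0,0],K[1,1]],np.ones(len(uv))]@d["R"]
    c=-d["R"].T@d["t"]; return c[:2]+r[:,:2]*((z-c[2])/r[:,2])[:,None]
def tilec(d,c,guess,zz=21):
    """centroid of the tile's colour blob in the image at subpixel, via upsampled rect warp"""
    # metric ortho view of the plane z=zz, 0.5 mm per px
    g=np.mgrid[-50:50:.5,-50:50:.5].reshape(2,-1).T+guess
    P=np.c_[g,np.full(len(g),zz)]@d["R"].T+d["t"]; p=P@d["mtx"].T; p=(p[:,:2]/p[:,2:]).astype(np.float32)
    im=cv2.remap(d["image"],p[:,0].reshape(200,200),p[:,1].reshape(200,200),cv2.INTER_LINEAR).astype(np.float32)
    im/=im.sum(2,keepdims=True)+1
    ref=np.median(im[85:115,85:115].reshape(-1,3),0); bg=np.median(np.r_[im[:12].reshape(-1,3),im[-12:].reshape(-1,3)],0)
    t=((im-bg)@(ref-bg))/((ref-bg)@(ref-bg))
    m=(t>.5).astype(np.uint8); k,l,st,ce=cv2.connectedComponentsWithStats(m); m=l==l[100,100]
    pts=np.argwhere(m).astype(np.float32); r=cv2.minAreaRect(pts)
    return guess+np.array(r[0])*.5-50, np.array(r[1])*.5, r[2], guess+pts.mean(0)*.5-50
E
python3 - <<'E'
from H import *
for n in ("side","top"):
    d,X,h,z,reg=objs(n,(340,660),(220,430))
    for c,g in dict(blue=(563,79),green=(562,-62),rust=(492.5,8)).items():
        a=tilec(d,c,np.array(g,float)); print(n,c,[np.round(x,1) for x in a])
    ok=reg&(z>122);k,l,st,ce=cv2.connectedComponentsWithStats(ok.astype(np.uint8))
    for i in range(1,k):
        P=X[l==i]
        if len(P)<15: continue
        zt=np.nanpercentile(P[:,2],95); T=P[P[:,2]>zt-5]
        c,r=cv2.minEnclosingCircle(T[:,:2].astype(np.float32)); print(n,"neck",zt.round(1),np.round(c,1),round(r,1))
move_ptp(np.array([405,317,260.]),O)
d,X,h,z,reg=objs("top",(440,640),(-420,-220)); H,S,V=[h[...,i].astype(int) for i in range(3)]
cv2.imwrite("pics/c4.png",cv2.resize(d["image"][140:240,390:490],None,fx=5,fy=5)[:,:,::-1])
for lo,hi in ((40,50),(52,66)):
    m=reg&(z>lo)&(z<hi); P=X[m][:,:2].astype(np.float32); print("jar",m.sum(),cv2.minEnclosingCircle(P))
for c,g in dict(blue=(563,79),green=(562,-62),rust=(492.5,8)).items():
        a=tilec(d,c,np.array(g,float)); print("top",c,[np.round(x,1) for x in a])
m=reg&(z<14)&(z>2)&(S<40)&(V>150)&(np.hypot(X[...,0]-542,X[...,1]+323)<50);print("pad",m.sum(),cv2.minEnclosingCircle(X[m][:,:2].astype(np.float32)))
m=reg&(z>30)&(z<40)&(np.hypot(X[...,0]-542,X[...,1]+323)>60);print("carton",cv2.minAreaRect(X[m][:,:2].astype(np.float32)))
E
```

```text
side blue [array([564. ,  77.5]), array([68., 69.]), np.float64(0.0), array([563.9,  78. ])]
side green [array([562.8, -62.2]), array([70.5, 67.5]), np.float64(90.0), array([562.7, -62.2])]
side rust [array([493.1,   8.5]), array([70.8, 68.6]), np.float64(89.4), array([493.1,   8.8])]
side neck 156.0 [575.4 331.3] 17.9
side neck 146.3 [488.8 322.3] 18.9
side neck 136.4 [405.2 317.8] 16.9
top blue [array([563.8,  78.2]), array([65.5, 65.5]), np.float64(90.0), array([563.8,  78.4])]
top green [array([562.4, -61.3]), array([64.2, 64.5]), np.float64(89.2), array([562.4, -61.2])]
top rust [array([493.2,   9.3]), array([67. , 66.9]), np.float64(89.5), array([493.1,   9.2])]
top neck 156.9 [575.7 328.1] 16.6
top neck 147.2 [490.8 320.7] 16.5
top neck 137.0 [405.  316.3] 16.5
jar 33 ((561.6768188476562, -339.7271728515625), 82.50752258300781)
jar 192 ((542.5546264648438, -321.5993957519531), 25.215606689453125)
top blue [array([564. ,  78.2]), array([66. , 65.5]), np.float64(0.0), array([563.8,  78.4])]
top green [array([562.5, -61.5]), array([64.4, 64.5]), np.float64(89.3), array([562.5, -61.6])]
top rust [array([493.2,   9.3]), array([67. , 66.9]), np.float64(89.5), array([493.1,   9.2])]
pad 313 ((541.4657592773438, -322.55987548828125), 39.675376892089844)
carton ((542.5296020507812, -323.1986083984375), (160.29551696777344, 161.73780822753906), 3.9984357357025146)
```

View pics/c4.png

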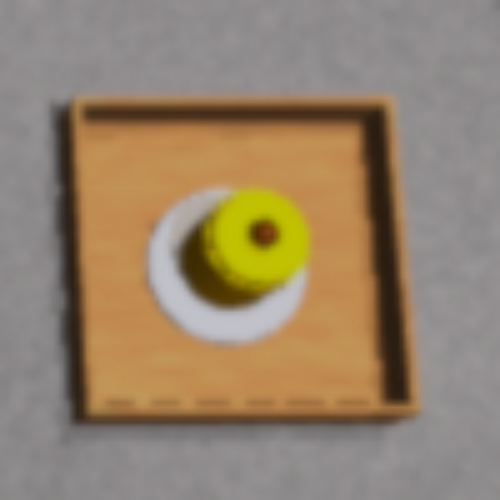

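Both cameras agree on the tile centres: blue (563.9,78.2), green (562.6,−61.8), rust (493.1,9.0). In the crop the jar stands on the pad in mid-carton, about 1–1.5 mm off centre. Now to return the vases.

Run:
```python
from H import *
pick("green",(405.,317),4,140)
place("green",(562.6,-61.8),21,100,gap=.8)
pick("rust",(490.,322),4,130)
place("rust",(493.1,9.0),21,100,gap=.8)
pick("blue",(575.3,328),4,130)
place("blue",(563.9,78.3),21,100,gap=.8,up=110)
move_linear(np.array([520,250,330.]),v=300)
move_ptp(np.array([380,330,330.]),O)
for n in ("top","side"):
    d,X,h,z,reg=objs(n); cv2.imwrite(f"pics/{n}5.png",d["image"][:,:,::-1])
    ok=reg&(z>140); k,l,st,ce=cv2.connectedComponentsWithStats(ok.astype(np.uint8))
    for i in range(1,k):
        P=X[l==i]
        if len(P)<15: continue
        zt=np.nanpercentile(P[:,2],95); T=P[P[:,2]>zt-5]
        c,r=cv2.minEnclosingCircle(T[:,:2].astype(np.float32)); print(n,"neck",zt.round(1),np.round(c,1),round(r,1))
    m=(X[...,0]>600)&(X[...,0]<690)&(abs(X[...,1]-8)<45)&(z>66)&(z<80)
    print(" cup",cv2.minEnclosingCircle(X[m][:,:2].astype(np.float32)))
    m=(abs(X[...,0]-542)<60)&(abs(X[...,1]+323)<60)&(z>52)&(z<80)
    print(" jar",cv2.minEnclosingCircle(X[m][:,:2].astype(np.float32)))
    if n=="top": cv2.imwrite("pics/c5.png",cv2.resize(d["image"][110:240,225:375],None,fx=5,fy=4.6,interpolation=cv2.INTER_CUBIC)[:,:,::-1])
print(observe()["t"])
```

```text
green gripped [405.  316.9 121. ] 31.2 [-0.3 -0.9  1.1] t 42.3
 lifted 31.2 [ 0.1 -0.2 -3.8] [404.7 316.6 260. ]
green down [562.6 -61.8 138.8] [ 0.3  1.  -2.9]
 released t 48.4
rust gripped [490.  321.8 131. ] 31.3 [ 0.  -1.8  1.2] t 51.6
 lifted 31.6 [-0.4 -0.7 -2.9] [489.6 321.7 259.9]
rust down [493.1   9.  148.8] [-0.2 -0.3 -2.1]
 released t 57.3
blue gripped [575.3 328.  141. ] 31.2 [-0.   0.2  0.2] t 60.2
 lifted 31.4 [ 0.5 -0.1 -3.6] [575.  327.6 269.7]
blue down [563.9  78.3 158.8] [ 0.6 -0.  -2.9]
 released t 65.8
top neck 174.1 [564.   79.3] 16.5
top neck 154.4 [562.9 -61.1] 16.2
top neck 164.7 [494.    9.3] 15.9
 cup ((647.1787719726562, 7.890743255615234), 24.405574798583984)
 jar ((542.4044189453125, -322.0029602050781), 25.44312858581543)
side neck 152.8 [558.9 -57.3] 12.7
side neck 163.4 [493.6  10.1] 17.4
side neck 173.3 [566.4  82.3] 14.8
 cup ((646.6629028320312, 11.39577865600586), 26.497323989868164)
 jar ((542.6875, -317.2872314453125), 26.326269149780273)
67.3667
```

View pics/c5.png

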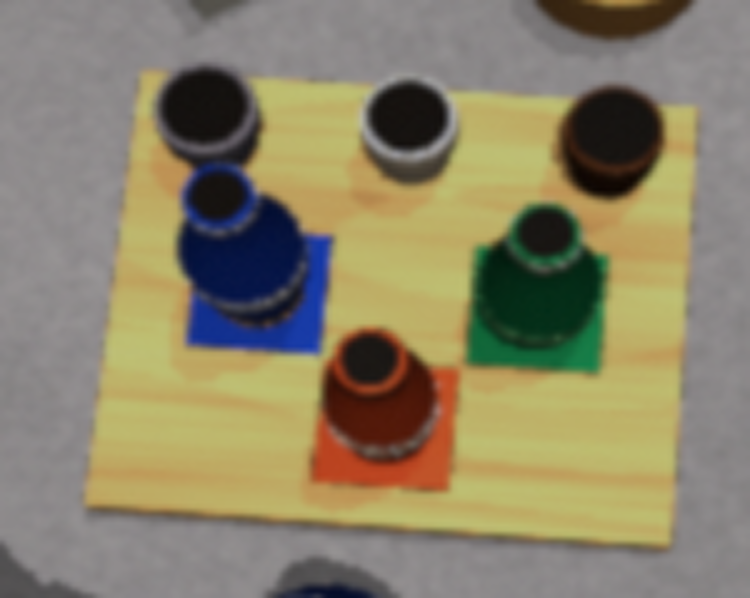

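View pics/side5.png

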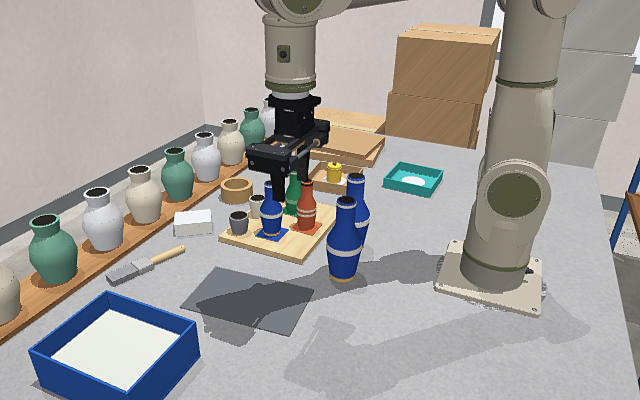

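All three vases stand on their own tiles, at crop pixels blue (245,250), green (540,290) and rust (380,410). The cup at (408,120) hasn't moved, the jar is in the carton and the arm is clear. I'm handing in.

```bash
python3 -c "
from plant import *
print(observe()['force']); job_done()"
```

```text
[ 0.15268206 -0.08558735 -0.95091237]
the job is handed in; nothing more can be done
```

The job is done and handed in, at about 67 s of the 147 s allowed. I moved blue, rust and green onto the grey mat, then stood the jar on the pad in the cardboard carton. After that I put green, rust and blue back on their own tiles.

- **Vases:** the last top image puts each neck within about 1.1 mm of its tile centre, all upright.
- **Jar:** upright, about 1–1.5 mm from the pad centre.
- **Cream cup:** within about 1 mm of its first reading.
- **Lookalikes:** the two bigger blue vases and the turquoise carton were not touched.

The side camera gave rougher numbers at the end, up to about 5 mm off for the vases, jar and cup. The gripper was hiding part of the board from that camera, so I relied on the top view and on the tile fits, where both cameras agreed within about 1 mm.

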